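Tighten the sight-glass ring of the blue vacuum filter with the two-pin spanner

TASK

The slotted steel ring that holds the glass in the blue vacuum filter has been left loose. Take the red-handled two-pin spanner from its wooden stand, set its pins down into the ring's two slots and turn the ring clockwise with it, fully home to its stop, so that its red stripe comes to the white mark on the blue rim. Leave the spanner standing upright in the ring, pins fully in, and do not turn the ring of the yellow filter, which is already tight.

Things in the scene. Friction and masses are not known exactly. Their poses are not given: they have to be found in the camera images.
- spanner: Two-pin spanner, 0.25 kg, upright in a wooden stand. Steel bar 76 x 26 x 10 mm; below it two pins 8 mm thick, 12 mm long, 60 mm apart; on it a red upright grip plate, 46 mm wide (x), 16 thick (y), 60 tall. Origin midway between the pin tips; x from pin to pin, z up: bar at z = 12 to 22 mm, grip 22 to 82. Stand 100 x 56 x 30 mm, pins 12 mm deep in its holes, bar resting on its top.
- blue_ring (a joint): Turn of the slotted steel ring in the blue filter, rad: 0 fully loose, 1.0 the hard stop (home); grows clockwise seen from above; starts between 0 and 0.2. Stays where it is left; friction torque 0.12 N m.
- blue_ring_face (a point): Centre of the blue filter's ring on its top face, 42 mm above the table; turns with the ring: x through both slots, z up. Slots centred 30 mm either side, 20 mm long in x, 18 in y, 14 deep: the spanner has 5 mm of play, turning up to 0.17 rad either way before it drives the ring. Seated, its bar rests on the face, pin tips 12 mm below it. Ring 93 mm across, green glass in the middle.
- blue_filter: Fixed round blue housing, 116 mm in diameter, 50 mm high, origin under its centre on the table. The ring lies 8 mm below its rim in a recess 96 mm across. White mark on the rim, red stripe on the ring; brass hose stub at the housing's +x side. Grip and fingers stay above the rim when the spanner is held by its upper half.
- yellow_ring (a joint): Turn of the same kind of ring in the fixed yellow filter, of the same size as the blue one: it stands at its stop, 1.0 rad (home), and must stay there.

How it is judged:
On the way, in this order (a step that is already met when the one before it is completed fails the run):
1. the spanner's pins stand in the two slots of the blue ring while it is still loose (horizontal distance between spanner and blue_ring_face below 0.012 m and z of spanner in the frame of blue_ring_face below -0.006 m and angle between the x axis of spanner and the x axis of blue_ring_face, either way round below 0.3 rad and value of joint blue_ring below 0.6 rad), for 0.2 s.
2. the blue ring has been turned home with the spanner's pins in it (z of spanner in the frame of blue_ring_face below -0.004 m and horizontal distance between spanner and blue_ring_face below 0.012 m and value of joint blue_ring above 0.86 rad), for 0.1 s.
At the end, for the whole second after the job is handed in: The blue ring stands within 0.14 rad (8 degrees) of its stop, the spanner stands upright (within 10 degrees), released and at rest, in its slots with the pins at least 6 mm deep and within 12 mm of the ring's centre, and the yellow ring is still home (above 0.88 rad) (value of joint blue_ring above 0.86 rad and value of joint yellow_ring above 0.88 rad and horizontal distance between spanner and blue_ring_face below 0.012 m and z of spanner in the frame of blue_ring_face below -0.006 m and angle between the x axis of spanner and the x axis of blue_ring_face, either way round below 0.3 rad and angle between spanner's own z axis and vertical below 0.17 rad and linear speed of spanner below 0.02 m/s); the robot touches nothing.
It fails at once if the yellow filter's ring is turned away from its stop (value of joint yellow_ring below 0.88 rad).
It also fails if it takes over 51 s, if anything falls off the work surface, if the arm or the gripper's body presses on something with over 40 N, if the wrist force passes 120 N, or if a joint passes its speed limit or range.

ROBOT

A 6-joint arm with a two-finger parallel gripper is mounted at the origin on a cart in front of the work surface, level with it; the furniture and walls round the work are solid. World frame = base frame: x ahead of the robot, y to its left, z up, the work surface at z = 0. Lengths are in m, angles in rad, forces in N, time in s.
With the tool pointing down it reaches from about 0.25 to 0.725 m from the base axis. Payload 4 kg.
Tool frame: the origin (TCP) lies midway between the tips of the shut fingers; the grasp point (between the pads) lies 19 mm behind it (arm.grip_point_offset is the distance from the TCP to the grasp point, in m); z points along the fingers, y is the line along which they close (so a half turn about z gives the same grasp; the last joint's range is limited). The gripper opens to 85 mm and grips with 20 to 120 N. Pads are 22 mm wide; open, the fingers measure 114 mm over their backs; the gripper's body (76 mm by 85 mm) begins 54 mm behind the grasp point. The pads swing forward as they close: fully open they stand 13 mm farther back than shut.
Start: joints at [1.239, 0.241, 0.005, 1.335, 0, 1.571], TCP at [0.163, 0.473, 0.231] pointing down, gripper open.
Joint ranges: [-2.72, 2.72], [-1.05, 1.87], [-1.09, 1.28], [-1.99, 2.15], [-1.42, 1.44], [-3.14, 3.14]. Speed limits (rad/s): [2.79, 2.79, 3.14, 3.14, 3.14, 3.14].

INTERFACE

Orientations are given as a unit quaternion [w, x, y, z].
In Python, from rig import readout, optics, job_done, spotter, arm gives the robot as it stands.
- The arm moves only by the tool jog_arm, never from a script. Its argument "plan" is a list of rows, each a list of 4 numbers: the shift along the tool's x, y, z scaled (see below), then the turn about the tool's z scaled (see below). In form: [[dx, dy, dz, twist], ...]. A call has 1 to 5 rows; each row shifts and turns the commanded pose from where the row before left it, along the tool's axes as they then stand; what a row does not reach is not made up. The controller multiplies each number of a shift by 0.04 m and each number of a turn by 4 degrees. A row lasts 1/10 s, in which the tool goes at most 50 mm and 8.59 degrees, less where a joint would pass 70% of its speed; a pose out of reach is approached as far as the arm can. A call with a number of a shift or a turn outside -1 to 1 is refused whole. A call with a gripper value outside its range is refused whole. "gripper" is the opening, from -1 (shut) to 1 (fully open), set as the call begins (left out, the last holds). The fingers move at their own pace and stop on an object; "force" is the grip in N (left out, the last holds). Time passes only in rows, so rows that do not move let the fingers close. It gives the time, the measured TCP pose, the force, the opening and the grip force at its end, in the units of the state.
- readout.state(): the state, without advancing time (a new reading comes with each control period).
- optics.get_image(name): name is "side" or "top" or "wrist"; returns (picture, depth): 420x560x3 uint8, blue, green, red; 420x560 float32, m along the optical axis (not along the pixel's ray), 0 where there is no reading.
- optics.calibration(name): a dict with "camera_matrix" (3x3 intrinsics, pixels), "rvec" (rotation vector, rad) and "tvec" (3), from world to camera coordinates, as OpenCV has them. Camera axes: x right, y down, z forward; pixel columns grow to the right and rows downward; lengths in m; the calibration is good to about 2 mm. A picture is of the moment at which its call begins: read the wrist's pose just before it. calibration takes no time and is no camera call; for the wrist camera it gives the pose at the moment of the call.
- job_done(): hands the job in; it is judged then, once.
Trained networks look in the newest picture that a camera, given by its name, has taken for a name from the list of things; names that differ only in an ending like _2 or _b are one class to them, and where a whole thing is asked for, a point or a joint stands for the part that bears it (a point fixed in the world has none). Each returns a list of dicts, best first, with "score" (0 to 1); they miss things now and then, are a little off and sometimes report something else, mostly with a low value. They report only what shows in the picture. A call takes as long as a camera call.
- spotter.cut_out(camera, name): "pixels" (420x560 bool, what is visible of it) and "location" ([column, row] in pixels, amid what is visible of it).
- spotter.landmark_of(camera, name): "location" ([column, row] in pixels: a listed point, or the origin of a listed thing).
The state is a dict: "t": time; "q": joint angles; "qvel": joint speeds; "joint_efforts": joint torques, N m; "ee_pos": TCP position; "orientation": TCP orientation; "wrist_force": force on the tool from outside, world axes, zero at the start; "torque": the same for the moment, N m; "opening": opening from 0.0 (shut) to 1.0 (fully open); "grip_force": force on a finger pad.
Only numpy, scipy, OpenCV 4.12 (cv2) and the standard library are available. Lean on these libraries where they do the work, as an engineer would, in place of code of your own. Each camera call takes 0.05 s, during which the arm holds its last target. There are 200 camera calls.

## Working session

There is one attempt and no reset: what is moved stays moved. The work goes in short steps, Python scripts to look and compute and a tool call to move; the robot and the scene stay as the last step left them, time stands still between calls to the robot, and variables do not carry over. Pictures are saved under pics/ and viewed, at most 10 in all, crops included, and the job is handed in when it is done.

Besides the shell and the picture viewer there is one more tool, called after ">>>" as name(argument=value, ...), one argument or row to a line, values as JSON. jog_arm: Moves the arm, as the interface text tells. Its arguments: {"type":"object","properties":{"plan":{"type":"array","items":{"type":"array","items":{"type":"number"}}},"gripper":{"type":"number"},"force":{"type":"number"}},"required":["plan"]}

```bash
mkdir -p pics
cat > h.py <<'E'
import numpy as np, cv2
from rig import readout, optics, job_done, spotter, arm
def cal(n):
    c=optics.calibration(n);K=np.array(c["camera_matrix"],float);R=cv2.Rodrigues(np.array(c["rvec"],float))[0];t=np.array(c["tvec"],float).ravel()
    return K,R,t
def cloud(n,depth,mask,c=None):
    K,R,t=c or cal(n);v,u=np.nonzero(mask&(depth>0));d=depth[v,u]
    p=np.stack([(u-K[0,2])/K[0,0]*d,(v-K[1,2])/K[1,1]*d,d],1)
    return (p-t)@R
def atz(n,px,z,c=None):
    K,R,t=c or cal(n);r=R.T@np.linalg.inv(K)@[px[0],px[1],1];o=-R.T@t
    return o+r*(z-o[2])/r[2]
E
cat > a.py <<'E'
from h import *
ims=[]
for n in ["top","side"]:
    im,d=optics.get_image(n);ims.append(im)
    for k in ["spanner","blue_ring_face","blue_filter","yellow_ring"]:
        r=spotter.cut_out(n,k)
        for q in r[:2]:
            P=cloud(n,d,q["pixels"]); print(n,k,round(q["score"],2),np.round(q["location"]),q["pixels"].sum(),np.round(np.median(P,0),3) if len(P) else 0, np.round(np.percentile(P,[2,98],axis=0),3).tolist() if len(P) else 0)
    cv2.imwrite(f"pics/{n}0.png",im)
s=readout.state();print(s["t"],s["ee_pos"],s["orientation"],s["opening"],arm.grip_point_offset)
E
python3 a.py
```

```text
top spanner 0.73 [289. 213.] 606 [0.421 0.093 0.062] [[0.395, 0.075, 0.035], [0.461, 0.111, 0.101]]
top spanner 0.56 [171. 218.] 2073 [0.393 0.296 0.041] [[0.351, 0.253, 0.028], [0.436, 0.338, 0.047]]
top blue_ring_face 0.65 [169. 216.] 1956 [0.394 0.296 0.041] [[0.352, 0.255, 0.029], [0.436, 0.337, 0.045]]
top blue_filter 0.83 [173. 215.] 3825 [0.392 0.292 0.042] [[0.339, 0.239, 0.006], [0.456, 0.346, 0.051]]
top yellow_ring 0.95 [408. 205.] 1858 [ 0.473 -0.115  0.041] [[0.433, -0.157, 0.035], [0.516, -0.074, 0.045]]
side spanner 0.85 [281. 213.] 621 [0.431 0.1   0.065] [[0.398, 0.083, 0.035], [0.463, 0.112, 0.101]]
side blue_ring_face 0.68 [314. 306.] 1625 [0.394 0.299 0.042] [[0.353, 0.256, 0.036], [0.435, 0.339, 0.045]]
side blue_filter 0.68 [311. 308.] 3288 [0.398 0.301 0.042] [[0.344, 0.247, 0.006], [0.457, 0.354, 0.051]]
side yellow_ring 0.75 [255. 143.] 788 [ 0.475 -0.116  0.041] [[0.435, -0.154, 0.029], [0.514, -0.078, 0.045]]
0.5 [0.16285926 0.4727173  0.2312907 ] [-3.75461015e-06  1.65133482e-01  9.86271227e-01 -2.08307279e-05] 0.9994740675499371 0.0187
```

View pics/top0.png

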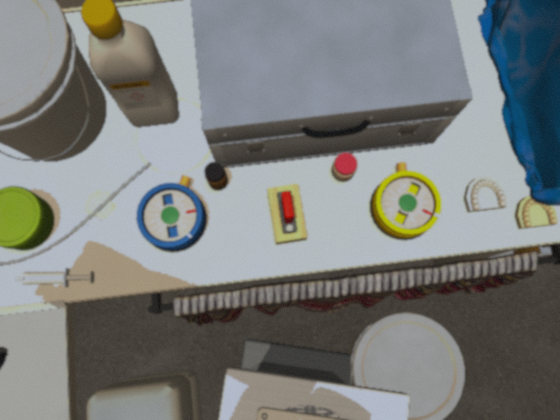

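View pics/side0.png

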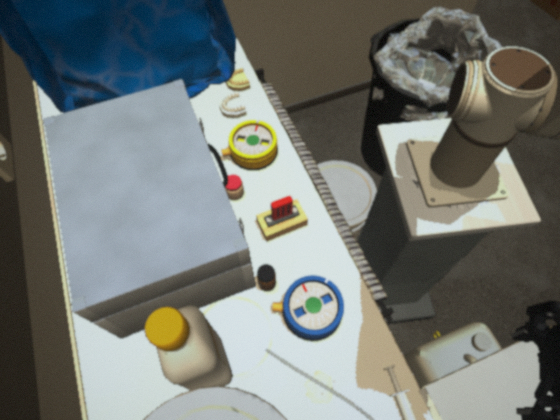

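Top: the blue filter is at (171,215) with slots near (168,200) and (173,230) and the stripe at (191,211). The spanner grip is at (288,207) in its stand, and yellow is at (407,204). The side view agrees. Next I measure the angles.

```bash
cat > b.py <<'E'
from h import *
def ang(P):
    r=cv2.minAreaRect(P[:,:2].astype(np.float32)*1000); u,s,vt=np.linalg.svd(P[:,:2]-P[:,:2].mean(0),full_matrices=False)
    return np.round(r[0],1),np.round(r[1],1),round(r[2],1),"pca",np.round(np.degrees(np.arctan2(vt[0,1],vt[0,0])),1)
for n in ["top","side"]:
    im,d=optics.get_image(n);P=cloud(n,d,np.ones(d.shape,bool)&(d>0));v,u=np.nonzero(d>0);hsv=cv2.cvtColor(im,cv2.COLOR_BGR2HSV)[v,u].astype(int)
    near=lambda c,r:np.hypot(P[:,0]-c[0],P[:,1]-c[1])<r
    red=((hsv[:,0]<8)|(hsv[:,0]>172))&(hsv[:,1]>130)
    g=P[near((.42,.093),.06)&(P[:,2]>.085)&red];print(n,"grip",len(g),g.mean(0).round(4),np.percentile(g[:,2],95),*ang(g))
    st=P[near((.42,.093),.07)&(abs(P[:,2]-.030)<.006)];print(n,"stand",len(st),*ang(st))
    blue=(abs(hsv[:,0]-108)<14)&(hsv[:,1]>110)
    rim=P[near((.394,.297),.07)&(P[:,2]>.046)&blue]
    c=cv2.minEnclosingCircle(rim[:,:2].astype(np.float32)*1000);A=np.c_[2*rim[:,:2],np.ones(len(rim))];s=np.linalg.lstsq(A,(rim[:,:2]**2).sum(1),rcond=None)[0]
    print(n,"rim",c,s[:2])
    C=s[:2]
    for k,m in [("slot",blue&near(C,.042)),("stripe",red&near(C,.047)),("green",(abs(hsv[:,0]-65)<20)&(hsv[:,1]>100)&near(C,.03))]:
        q=P[m]
        if len(q)>4: print(n,k,len(q),q.mean(0).round(4),*ang(q), "dir",np.degrees(np.arctan2(*(q.mean(0)[:2]-C)[::-1])).round(1))
    w=P[near(C,.058)&~near(C,.048)&(hsv[:,1]<70)&(hsv[:,2]>140)&(P[:,2]>.045)]
    if len(w):print("white",len(w),w.mean(0),np.degrees(np.arctan2(*(w.mean(0)[:2]-C)[::-1])))
E
python3 b.py
```

```text
top grip 252 [0.4281 0.0929 0.0982] 0.10114177945195466 [429.7  92.9] [44.8 15.7] 16.3 pca -163.6
top stand 1130 [430.5  92.7] [100.5  56.1] 17.4 pca -162.4
top rim ((394.3317565917969, 295.43463134765625), 57.535789489746094) [0.39362575 0.29529148]
top slot 124 [0.3937 0.2985 0.0275] [396.3 299.4] [75.6 13.3] 18.8 pca -161.2 dir 89.0
top stripe 10 [0.407  0.2606 0.0424] [407.1 260.7] [ 2.5 10.8] 25.9 pca -67.5 dir -68.9
top green 173 [0.3949 0.2968 0.0432] [395.2 297.1] [23.9 27.2] 5.6 pca -82.0 dir 49.3
white 14 [0.36254407 0.25433321 0.05039899] -127.19348556641138
side grip 181 [0.43   0.0976 0.0965] 0.1007623692412011 [430.6  95.6] [42.9 14.7] 15.8 pca 16.9
side stand 611 [430.2  94.2] [100.   58.2] 17.0 pca 11.9
side rim ((394.19140625, 297.65325927734375), 57.36225891113281) [0.39415988 0.29811849]
side slot 100 [0.3943 0.2943 0.0275] [392.8 293.3] [75.3 13.4] 18.8 pca 18.7 dir -88.6
side stripe 9 [0.4057 0.2615 0.0434] [405.5 261.4] [ 2.9 11.3] 9.6 pca -78.6 dir -72.6
side green 154 [0.3936 0.2966 0.0432] [393.2 296.3] [26.1 25.8] 33.1 pca 58.1 dir -112.0
white 19 [0.38909242 0.26172638 0.05018054] -97.92724299069981
```

>>> jog_arm(
  plan=[
    [-0.94, -0.68, 0, 0],
    [-0.94, -0.68, 0, 0],
    [-0.94, -0.68, 0, 0],
    [-0.94, -0.68, 0, 0],
    [-0.94, -0.68, 0, 0],
  ],
)

```text
t: 1.1
ee_pos: [0.297, 0.2815, 0.2316]
orientation: [0.0, 0.165, 0.986, 0.0]
wrist_force: [0.7, 0.4, -0.3]
opening: 0.998
grip_force: 0.0
```

>>> jog_arm(
  plan=[
    [-0.94, -0.68, 0, 0],
    [-0.94, -0.68, 0, 0],
    [-0.94, -0.68, 0, 0],
    [-0.94, -0.68, 0, 0],
    [-0.94, -0.68, 0, 0],
  ],
)

```text
t: 1.6
ee_pos: [0.4307, 0.0913, 0.2316]
orientation: [0.0, 0.165, 0.986, 0.0]
wrist_force: [0.1, 1.4, 0.6]
opening: 1.0
grip_force: 0.0
```

>>> jog_arm(
  plan=[
    [0, 0, 0, -1],
    [0, 0, 0, -1],
    [0, 0, 0, -1],
    [0, 0, 0, -1],
    [0, 0, 0, -1],
  ],
)

```text
t: 2.1
ee_pos: [0.4298, 0.0929, 0.2314]
orientation: [0.0, -0.01, 1.0, 0.0]
wrist_force: [-0.6, -0.8, 0.2]
opening: 1.002
grip_force: 0.0
```

>>> jog_arm(
  plan=[
    [0, 0, 0, -1],
    [0, 0, 0, -1],
    [0, 0, 0, -1],
    [0, 0, 0, -1],
    [0, 0, 0, 0],
  ],
)

```text
t: 2.6
ee_pos: [0.4298, 0.0931, 0.2314]
orientation: [0.0, -0.148, 0.989, -0.0]
wrist_force: [0.6, -0.5, 0.7]
opening: 0.998
grip_force: 0.0
```

```bash
cat > w.py <<'E'
from h import *
import sys
from b_ang import ang
s=readout.state();c=cal("wrist");im,d=optics.get_image("wrist");cv2.imwrite(f"pics/{sys.argv[1]}.png",im)
P=cloud("wrist",d,d>0,c);v,u=np.nonzero(d>0);hsv=cv2.cvtColor(im,cv2.COLOR_BGR2HSV)[v,u].astype(int)
e=s["ee_pos"];near=np.hypot(P[:,0]-e[0],P[:,1]-e[1])<.06
red=((hsv[:,0]<8)|(hsv[:,0]>172))&(hsv[:,1]>130)
g=P[near&red&(P[:,2]>.09)];print(len(g),g.mean(0),*ang(g)) if len(g)>5 else print(len(g))
print(s["q"])
E
sed -n '2,4p' b.py | (echo 'from h import *'; cat) | head -3 > b_ang.py
python3 w.py w1
```

```text
Traceback (most recent call last):
  File "w.py", line 8, in <module>
    g=P[near&red&(P[:,2]>.09)];print(len(g),g.mean(0),*ang(g)) if len(g)>5 else print(len(g))
                               ~~~~~^^^^^^^^^^^^^^^^^^^^^^^^^^
TypeError: Value after * must be an iterable, not NoneType
```

View pics/w1.png

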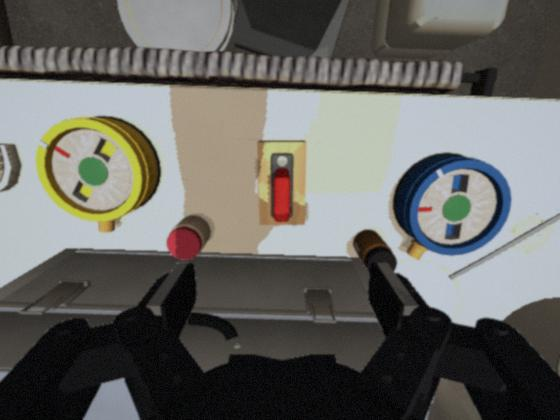

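The wrist view shows the grip at (282,195), aligned with the tool. Blue ring slots are at (460,182) and (453,230), the stripe at (425,209) and the white mark at (437,173).

```bash
(echo 'from h import *'; sed -n '2,4p' b.py) > b_ang.py; sed -i '$d' b_ang.py; cat b_ang.py|tail -2; python3 w.py w1
```

```text
def ang(P):
    r=cv2.minAreaRect(P[:,:2].astype(np.float32)*1000); u,s,vt=np.linalg.svd(P[:,:2]-P[:,:2].mean(0),full_matrices=False)Traceback (most recent call last):
  File "w.py", line 8, in <module>
    g=P[near&red&(P[:,2]>.09)];print(len(g),g.mean(0),*ang(g)) if len(g)>5 else print(len(g))
                               ~~~~~^^^^^^^^^^^^^^^^^^^^^^^^^^
TypeError: Value after * must be an iterable, not NoneType
```

```bash
(echo 'from h import *'; sed -n '2,4p' b.py) > b_ang.py; python3 w.py w1
```

```text
1064 [0.42417225 0.089859   0.16100388] [427.7  89.5] [ 45. 113.] 7.0 pca 103.4
[ 2.13304269e-01  1.21254951e-01 -1.41919123e-01  1.30744847e+00
  2.05312215e-05 -8.18268141e-02]
```

```bash
sed -i 's/(P\[:,2\]>.09)/(abs(P[:,2]-.1)<.006)/' w.py; python3 w.py w1
```

```text
733 [0.4261599  0.09257862 0.09884233] [427.2  92.9] [44.7 15.8] 16.3 pca 16.6
[ 2.13303560e-01  1.21273621e-01 -1.41955726e-01  1.30745732e+00
 -3.23874283e-05 -8.20084929e-02]
```

>>> jog_arm(
  plan=[
    [0, 0, 1, 0],
    [0, 0, 1, 0],
    [0, 0, 1, 0],
    [0, 0, 0.8, 0],
    [0, 0, 0.45, 0],
  ],
)

```text
t: 3.3
ee_pos: [0.4278, 0.0926, 0.0587]
orientation: [-0.002, -0.147, 0.989, -0.0]
wrist_force: [0.4, 0.5, 0.8]
opening: 1.003
grip_force: 0.0
```

>>> jog_arm(
  plan=[
    [0, 0, 0, 0],
    [0, 0, 0, 0],
    [0, 0, 0, 0],
    [0, 0, 0, 0],
    [0, 0, 0, 0],
  ],
  gripper=-1,
  force=60,
)

```text
t: 3.8
ee_pos: [0.4309, 0.0932, 0.0626]
orientation: [0.001, -0.148, 0.989, -0.0]
wrist_force: [0.2, 0.1, 2.2]
opening: 0.176
grip_force: 58.5
```

>>> jog_arm(
  plan=[
    [0, 0, 0, 0],
    [0, 0, 0, 0],
    [0, 0, 0, 0],
    [0, 0, 0, 0],
    [0, 0, 0, 0],
  ],
)

```text
t: 4.3
ee_pos: [0.4309, 0.0932, 0.0626]
orientation: [0.001, -0.148, 0.989, -0.0]
wrist_force: [-1.1, -0.1, 6.5]
opening: 0.18
grip_force: 59.2
```

>>> jog_arm(
  plan=[
    [0, 0, -0.4, 0],
    [0, 0, -0.6, 0],
    [0, 0, -1, 0],
    [0, 0, -1, 0],
    [0, 0, 0, 0],
  ],
)

```text
t: 4.8
ee_pos: [0.4332, 0.0939, 0.1864]
orientation: [0.005, -0.148, 0.989, 0.0]
wrist_force: [1.9, 0.1, -2.5]
opening: 0.182
grip_force: 59.0
```

```bash
cat > m.py <<'E'
from h import *
from b_ang import ang
import sys
s=readout.state();e=np.array(s["ee_pos"]);o=s["orientation"];yaw=2*np.degrees(np.arctan2(o[2],o[1]));print("tcp",e,"yaw",yaw%360,s["t"])
zt=e[2]+.0374
for n in ["top","side"]:
    im,d=optics.get_image(n);cv2.imwrite(f"pics/{n}{sys.argv[1]}.png",im)
    P=cloud(n,d,d>0);v,u=np.nonzero(d>0);hsv=cv2.cvtColor(im,cv2.COLOR_BGR2HSV)[v,u].astype(int)
    near=np.hypot(P[:,0]-e[0],P[:,1]-e[1])<.06
    steel=near&(abs(P[:,2]-(e[2]-.0226))<.006)
    q=P[steel]
    print(n,"bar",len(q),*(ang(q) if len(q)>5 else []))
E
python3 m.py 1
```

```text
tcp [0.43318159 0.09385796 0.18636581] yaw 196.98653304112136 4.8
top bar 0
side bar 280 [430.9  94.7] [75.5 26.4] 16.0 pca 11.0
```

>>> jog_arm(
  plan=[
    [-0.1, 0.5, 0, 0],
    [-0.1, 0.9, 0, 0],
    [-0.1, 0.9, 0, 0],
    [-0.1, 0.9, 0, 0],
    [-0.1, 0.9, 0, 0],
  ],
)

```text
t: 5.4
ee_pos: [0.399, 0.256, 0.1787]
orientation: [-0.002, -0.148, 0.989, -0.001]
wrist_force: [0.7, 0.7, -2.6]
opening: 0.178
grip_force: 59.1
```

>>> jog_arm(
  plan=[
    [-0.1, 0.6, 0, 0],
    [0, 0.4, 0, 0],
    [0, 0, 0, -0.5],
    [0, 0, 0, 0],
    [0, 0, 0, 0],
  ],
)

```text
t: 5.9
ee_pos: [0.3921, 0.2944, 0.1795]
orientation: [-0.002, -0.165, 0.986, -0.001]
wrist_force: [-0.3, -0.0, -3.2]
opening: 0.179
grip_force: 59.2
```

```bash
python3 m.py 2
```

```text
tcp [0.39205562 0.29435346 0.1794711 ] yaw 198.94827982598386 5.9
top bar 0
side bar 221 [409.6 300.6] [37.9 26.9] 18.1 pca 165.0
```

View pics/side2.png

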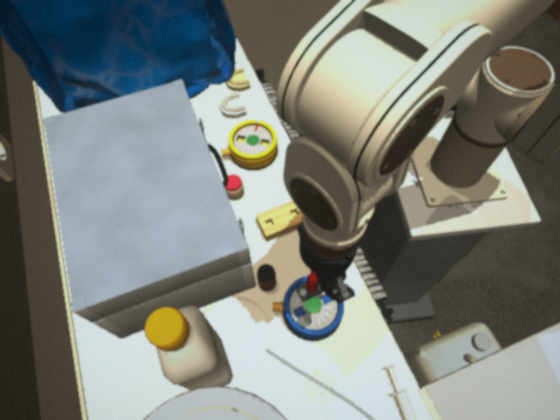

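Side view: the spanner hangs above the blue ring at about (313,285), roughly centred. I shift slightly, go down to hover and check from close by.

>>> jog_arm(
  plan=[
    [-0.07, 0.04, 0.6, 0],
    [0, 0, 0.7, 0],
    [0, 0, 0.5, 0],
    [0, 0, 0, 0],
    [0, 0, 0, 0],
  ],
)

```text
t: 6.5
ee_pos: [0.3953, 0.2972, 0.1094]
orientation: [-0.0, -0.165, 0.986, -0.0]
wrist_force: [0.6, 0.5, -3.2]
opening: 0.181
grip_force: 59.0
```

```bash
cat > n.py <<'E'
from h import *
import sys
s=readout.state();print(s["ee_pos"],s["t"],s["q"][5])
im,_=optics.get_image("wrist");cv2.imwrite(f"pics/w{sys.argv[1]}.png",im)
im,_=optics.get_image("side");cv2.imwrite(f"pics/s{sys.argv[1]}.png",cv2.resize(im[240:360,230:400],None,fx=4,fy=4,interpolation=cv2.INTER_CUBIC))
E
python3 n.py 3; python3 m.py 3
```

```text
[0.39526262 0.29720967 0.1094158 ] 6.5 0.3141641636447067
tcp [0.39628202 0.29811996 0.11068288] yaw 198.9570273526598 6.6
top bar 0
side bar 180 [414.2 305.5] [35.6 25.6] 19.0 pca -17.2
```

View pics/w3.png

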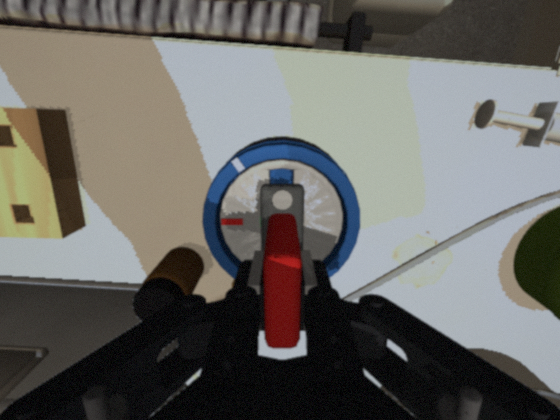

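View pics/s3.png

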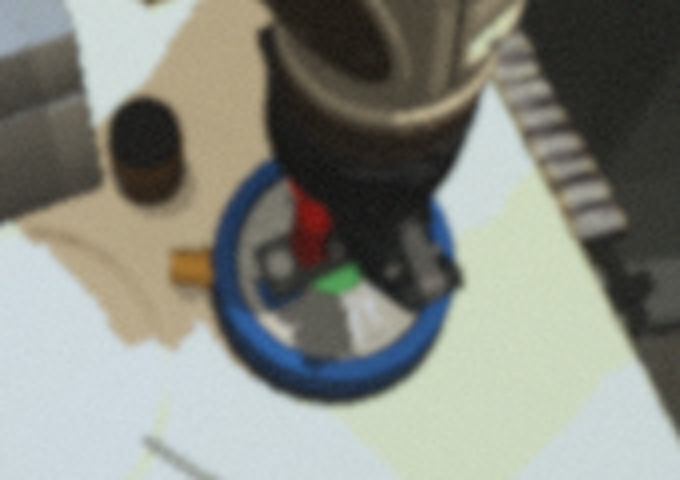

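The wrist view shows the bar end at (282,200), lined up with the slot at (282,177). The side view shows it centred too, so I go down.

>>> jog_arm(
  plan=[
    [0.03, 0, 0.3, 0],
    [0, 0, 0.2, 0],
    [0, 0, 0.15, 0],
    [0, 0, 0.1, 0],
    [0, 0, 0, 0],
  ],
)

```text
t: 7.2
ee_pos: [0.3938, 0.297, 0.0788]
orientation: [-0.0, -0.165, 0.986, -0.0]
wrist_force: [-0.2, 1.0, -3.1]
opening: 0.178
grip_force: 59.3
```

>>> jog_arm(
  plan=[
    [0, 0, 0.07, 0],
    [0, 0, 0.03, 0],
    [0, 0, 0, 0],
    [0, 0, 0, 0],
    [0, 0, 0, 0],
  ],
)

```text
t: 7.7
ee_pos: [0.3942, 0.2973, 0.0755]
orientation: [0.0, -0.165, 0.986, 0.0]
wrist_force: [-0.2, -0.3, -2.6]
opening: 0.182
grip_force: 59.3
```

>>> jog_arm(
  plan=[
    [0, 0, 0, 0.5],
    [0, 0, 0, 1],
    [0, 0, 0, 1],
    [0, 0, 0, 1],
    [0, 0, 0, 1],
  ],
)

```text
t: 8.2
ee_pos: [0.3942, 0.2963, 0.0754]
orientation: [0.0, -0.007, 1.0, -0.001]
wrist_force: [0.9, -2.6, -2.6]
opening: 0.179
grip_force: 59.3
```

>>> jog_arm(
  plan=[
    [0, 0, 0, 1],
    [0, 0, 0, 1],
    [0, 0, 0, 1],
    [0, 0, 0, 1],
    [0, 0, 0, 1],
  ],
)

```text
t: 8.7
ee_pos: [0.3942, 0.2963, 0.0754]
orientation: [0.0, 0.167, 0.986, -0.001]
wrist_force: [0.3, -3.3, -1.1]
opening: 0.176
grip_force: 59.4
```

>>> jog_arm(
  plan=[
    [0, 0, 0, 1],
    [0, 0, 0, 1],
    [0, 0, 0, 1],
    [0, 0, 0, 1],
    [0, 0, 0, 0],
  ],
)

```text
t: 9.2
ee_pos: [0.3941, 0.2965, 0.0753]
orientation: [0.0, 0.301, 0.954, -0.001]
wrist_force: [0.9, -2.4, -1.6]
opening: 0.181
grip_force: 59.3
```

```bash
cat > t.py <<'E'
from h import *
s=readout.state();o=s["orientation"];print(s["t"],np.round(s["ee_pos"],4),"yaw",np.degrees(2*np.arctan2(o[2],o[1]))%360,"tq",np.round(s["torque"],2),np.round(s["wrist_force"],1),s["q"][5])
E
python3 t.py; python3 n.py 4
```

```text
9.2 [0.3941 0.2965 0.0753] yaw 144.9743411573005 tq [-0.52 -0.03  0.05] [ 0.9 -2.4 -1.6] 1.2570146793421977
[0.3941215  0.29645963 0.07534875] 9.2 1.2570146793421977
```

View pics/w4.png

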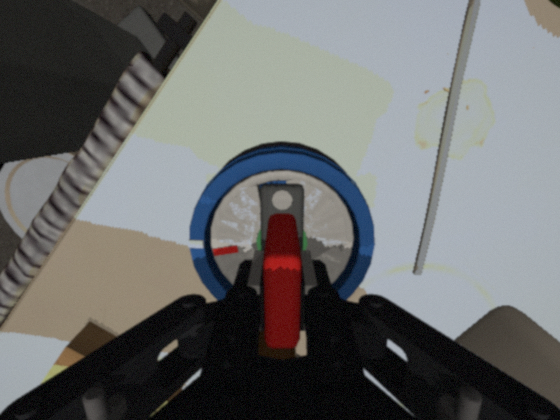

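The stripe at (225,250) lags the white mark at (197,244) by roughly 10°, so I keep turning.

>>> jog_arm(
  plan=[
    [0, 0, 0, 0.7],
    [0, 0, 0, 0.7],
    [0, 0, 0, 0.5],
    [0, 0, 0, 0],
    [0, 0, 0, 0],
  ],
)

```text
t: 9.8
ee_pos: [0.3938, 0.2967, 0.0751]
orientation: [-0.0, 0.363, 0.932, -0.001]
wrist_force: [0.2, -4.4, -2.2]
opening: 0.179
grip_force: 59.4
```

```bash
python3 t.py
```

```text
9.8 [0.3938 0.2967 0.0751] yaw 137.45775561553444 tq [-0.99  0.03  0.13] [ 0.2 -4.4 -2.2] 1.3885015181121452
```

>>> jog_arm(
  plan=[
    [0, 0, 0, 0.5],
    [0, 0, 0, 0.5],
    [0, 0, 0, 0],
    [0, 0, 0, 0],
  ],
)

```text
t: 10.2
ee_pos: [0.3938, 0.2968, 0.0751]
orientation: [-0.0, 0.395, 0.919, -0.001]
wrist_force: [-0.2, -5.2, -1.8]
opening: 0.177
grip_force: 59.3
```

```bash
python3 t.py;python3 n.py 5
```

```text
10.2 [0.3938 0.2968 0.0751] yaw 133.45789818446866 tq [-1.07  0.13  0.13] [-0.2 -5.2 -1.8] 1.4584099476585164
[0.39379721 0.29679238 0.07509562] 10.2 1.4584099476585164
```

View pics/w5.png

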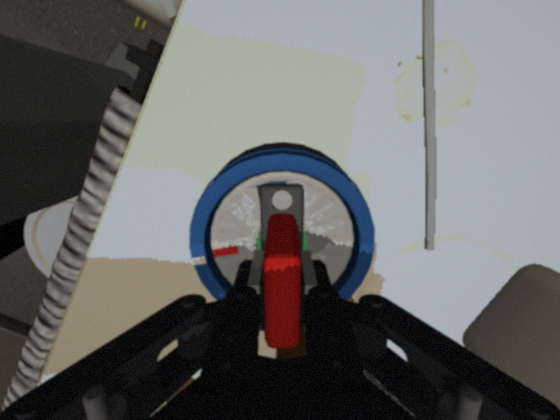

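Stripe (225,251) and mark (198,259) are now nearly in line, but the torque is still plain friction, so I keep going to the stop.

>>> jog_arm(
  plan=[
    [0, 0, 0, 0.5],
    [0, 0, 0, 0.3],
    [0, 0, 0, 0],
    [0, 0, 0, 0],
  ],
)

```text
t: 10.7
ee_pos: [0.3937, 0.2967, 0.0751]
orientation: [0.0, 0.419, 0.908, -0.001]
wrist_force: [0.3, -5.9, -1.8]
opening: 0.178
grip_force: 63.1
```

```bash
python3 t.py
```

```text
10.7 [0.3937 0.2967 0.0751] yaw 130.4424098028958 tq [-1.36  0.07  1.54] [ 0.3 -5.9 -1.8] 1.5114456819362125
```

>>> jog_arm(
  plan=[
    [0, 0, 0, 0.4],
    [0, 0, 0, 0.3],
    [0, 0, 0, 0],
    [0, 0, 0, 0],
  ],
)

```text
t: 11.1
ee_pos: [0.3939, 0.2966, 0.0752]
orientation: [0.001, 0.441, 0.898, -0.001]
wrist_force: [0.3, -5.8, -0.2]
opening: 0.177
grip_force: 92.0
```

```bash
python3 t.py
```

```text
11.1 [0.3939 0.2966 0.0752] yaw 127.72688762450514 tq [-1.47  0.03  2.08] [ 0.3 -5.8 -0.2] 1.5588828319506998
```

Torque rose to 2 N·m, so the ring is on its stop. I back off the strain, release and lift straight up.

>>> jog_arm(
  plan=[
    [0, 0, 0, -0.7],
    [0, 0, 0, -0.8],
    [0, 0, 0.015, 0],
    [0, 0, 0, 0],
    [0, 0, 0, 0],
  ],
)

```text
t: 11.6
ee_pos: [0.3938, 0.2974, 0.0747]
orientation: [-0.0, 0.396, 0.918, 0.0]
wrist_force: [-3.0, -2.9, -1.1]
opening: 0.182
grip_force: 60.4
```

```bash
python3 t.py
```

```text
11.6 [0.3938 0.2974 0.0747] yaw 133.3631526622584 tq [-0.65  0.47  0.09] [-3.  -2.9 -1.1] 1.4603573571049548
```

>>> jog_arm(
  plan=[
    [0, 0, 0, 0],
    [0, 0, 0, 0],
    [0, 0, 0, 0],
    [0, 0, 0, 0],
    [0, 0, 0, 0],
  ],
  gripper=1,
)

```text
t: 12.1
ee_pos: [0.3944, 0.2975, 0.0749]
orientation: [0.0, 0.396, 0.918, 0.0]
wrist_force: [-0.6, 0.4, -0.1]
opening: 0.992
grip_force: 0.0
```

>>> jog_arm(
  plan=[
    [0, 0, 0, 0],
    [0, 0, -0.3, 0],
    [0, 0, -0.7, 0],
    [0, 0, -1, 0],
    [0, 0, -1, 0],
  ],
)

```text
t: 12.6
ee_pos: [0.3937, 0.2969, 0.1965]
orientation: [-0.0, 0.396, 0.918, -0.0]
wrist_force: [0.6, -0.2, 0.4]
opening: 1.0
grip_force: 0.0
```

```bash
sed -i 's/(abs(P\[:,2\]-.1)<.006)/(abs(P[:,2]-.112)<.008)/' w.py; python3 w.py w6; python3 t.py
```

```text
1005 [0.38905024 0.300375   0.11091204] [389.8 299.2] [15.4 45.2] 43.8 pca -45.9
[ 6.46165812e-01  2.45805371e-01 -8.01713176e-02  1.24551730e+00
  6.60462959e-05  1.45971040e+00]
12.65 [0.3969 0.2994 0.204 ] yaw 133.3867182182486 tq [ 0.09 -0.16  0.01] [1.7 1.  4.8] 1.459714467087158
```

View pics/w6.png

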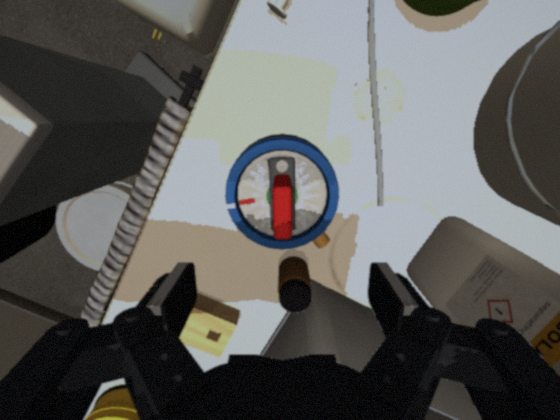

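The stripe (247,202) lines up with the white mark (232,206) as seen from the ring centre (282,193). The spanner stands upright with its top at 0.111 m, which fits fully seated pins.

>>> jog_arm(
  plan=[
    [0, 0, -0.3, 0],
    [0, 0, 0, 0],
    [0, 0, 0, 0],
    [0, 0, 0, 0],
    [0, 0, 0, 0],
  ],
)

```text
t: 13.15
ee_pos: [0.3934, 0.2967, 0.2053]
orientation: [-0.001, 0.396, 0.918, -0.001]
wrist_force: [0.2, 0.5, 1.0]
opening: 1.001
grip_force: 0.0
```

```bash
python3 -c "
from rig import job_done
print(job_done())"
```

```text
the job is handed in; nothing more can be done
None
```

I turned the blue ring home to its stop (stripe at the white mark), left the spanner standing released and seated in its slots, kept clear of the yellow ring, and handed the job in at about 13 s; no verdict came back.

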